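# Unlatch and swing open the tester's spring-loaded guard

### The job

Open the hinged guard of the small bench force tester so that its fixture can be reached: squeeze the black snap tab of the front handle in against the aluminium grip plate and, keeping hold, lift and swing the guard up and back until you feel its springs flip over, so that it stays fully open by itself. Do not force it while the latch still holds, then let go and move clear, and leave the jar, the flat case and the wrench where they are.

Things in the scene. Friction and masses are not known exactly. Their poses are not given: they have to be found in the camera images.
- tester: Small bench tester, fixed: grey base block 180 x 176 mm (x, y), top 70 mm above the bench, with a steel fixture up to 112 mm high. Origin: middle of its footprint on the bench. Its -x side is the front, with handle and latch; at its +x side is the guard's hinge; z up.
- guard (a joint): Hinge angle of the guard, a hood 165 mm deep, 170 wide, 100 high, 0.3 to 0.6 kg, aluminium, clear sides and top. 0 = shut, 1.75 rad = open stop, front going up and back. Springs pull it shut below the over-centre angle and open beyond it; that angle varies, 0.6 to 1.0 rad, and must be felt: the pull on the hand, 4 to 12 N at first, turns from back to forward. Let go 0.1 rad beyond, it swings open in 1 to 3 s.
- tab (a joint): Travel of the snap tab: the black ribbed plate of the handle, on its front and under side, 66 mm wide, showing all round the grip plate. 0 = out, 0.010 m = in. It slides square to its face, towards the aluminium grip plate; 3 N at the start, 8 N fully in. Pressed in 0.008 m it frees the guard; keep it in until the guard is 0.1 rad open.
- tooth: Hook at the foot of the snap tab, 36 mm wide, under the steel keeper on the base front (hardly seen); origin at the handle's root. It latches the shut guard until the tab is in by 0.008 m. Lifting against it must stay gentle: over 25 N on it breaks it.
- guard_grip (a point): Where to squeeze the handle, moving with the guard: mid-width, midway between the outer faces of its two plates when squeezed (13 mm over both), 30 mm up from their root. The aluminium plate is 46 x 50 mm, the tab's 66 x 60. With the tab out they are 23 mm over both: the tab's face 16.5 mm in front of this point, the other's 6.5 mm behind. 40 mm is free behind the grip plate.
- guard_edge (a point): Middle of the grip plate's free edge, 20 mm beyond guard_grip. With the guard shut the plates lean 30 degrees to the front: from root to edge along (-0.5, 0, 0.866) in the tester's axes. So the gripper comes in along (0.5, 0, -0.866), fingers closing along (0.866, 0, 0.5), one before the tab, one between grip plate and guard. Handle and gripper turn together as the guard opens.
- guard_hinge (a point): On the guard's hinge axis, mid-width, 75 mm above the bench, at the back of the base. The axis is level, along the tester's y. guard_grip goes round it at about 205 mm.
- jar: Pale jar with grey lid, 60 mm across, 85 mm high, loose; stands on the bench to the left of the tester; origin at the centre of its underside. Leave it alone.
- case: Flat black instrument case 200 x 75 x 28 mm, loose, on the bench to the right of the tester; origin at the centre of its underside. Leave it alone.
- wrench: Steel wrench 160 mm long, loose, lying on the bench left of the jar. Leave it alone.

How it is judged:
On the way, in this order (a step that is already met when the one before it is completed fails the run):
1. the guard is lifted off its catch with the snap tab held in (value of joint tab above 0.005 m and value of joint guard between 0.06 and 0.6 rad), for 0.1 s.
2. the guard is swung past its over-centre point (value of joint guard above 1.1 rad), for 0.1 s.
At the end, for the whole second after the job is handed in: The guard stands by itself at its open stop (hinge angle over 1.6 rad), at rest, with nothing touching it (value of joint guard above 1.6 rad and velocity of joint guard between -0.1 and 0.1 rad/s).
It fails at once if the jar, the case or the wrench was shifted by more than 30 mm (distance of any of jar, case, wrench from where it was at the start of the episode above 0.03 m).
It fails at once if the jar was knocked over (angle between jar's own z axis and vertical above 0.5 rad).
It fails at once if the latch was forced: over 25 N on the tab's tooth (contact force between tooth and tester above 25 N).
It also fails if it takes over 45 s, if anything falls off the work surface, if the arm or the gripper's body presses on something with over 40 N, if the wrist force passes 120 N, or if a joint passes its speed limit or range.

### The arm

A 6-joint arm with a two-finger parallel gripper is mounted at the origin on the work surface. World frame = base frame: x ahead of the robot, y to its left, z up, the work surface at z = 0. Lengths are in m, angles in rad, forces in N, time in s.
With the tool pointing down it reaches from about 0.275 to 0.775 m from the base axis. Payload 14.6 kg.
Tool frame: the origin (TCP) lies between the finger pads; the fingertips stand 25 mm ahead of it and the grasp point (between the pads) lies 6 mm ahead of it; z points along the fingers, y is the line along which they close (so a half turn about z gives the same grasp; the last joint's range is limited). The gripper opens to 85 mm and grips with 20 to 120 N. Pads are 22 mm wide; open, the fingers measure 114 mm over their backs; the gripper's body (76 mm by 85 mm) begins 54 mm behind the grasp point. The pads swing forward as they close: fully open they stand 13 mm farther back than shut.
Start: joints at [-1.431, 0.263, -0.048, 1.259, 0, 1.415], TCP at [0.153, -0.502, 0.221] pointing down, gripper open.
Joint ranges: [-2.65, 2.65], [-0.89, 1.7], [-1.18, 1.37], [-2.13, 2.11], [-1.35, 1.29], [-3.14, 3.14]. Speed limits (rad/s): [1.89, 1.89, 2.57, 2.79, 3.14, 3.14].

### API

Orientations are given as a unit quaternion [w, x, y, z].
In Python, from workcell import monitor, optics, workorder gives the robot as it stands.
- The arm moves only by the tool send_rows, never from a script. Its argument "steps" is a list that holds one entry, the list of rows, each a list of 7 numbers: the shift along the world's x, y, z in m, then the turn, a rotation vector about the world's x, y, z in rad, then the finger opening in m, from 0 to 0.0854. In form: [[[dx, dy, dz, ax, ay, az, hand], ...]]. A call has exactly 8 rows; each row shifts and turns the commanded pose from where the row before left it; what a row does not reach is not made up. A row lasts 1/8 s, in which the tool goes at most 62.5 mm and 10.7 degrees, less where a joint would pass 70% of its speed; a pose out of reach is approached as far as the arm can. A call with a gripper value outside its range is refused whole. The fingers move at their own pace and stop on an object; the grip force is fixed at half the most. Time passes only in rows, so rows that do not move let the fingers close, or fill a call up. It gives the time, the measured TCP pose, the force, the opening and the grip force at its end, in the units of the state.
- monitor.observe(): the state, without advancing time (a new reading comes with each control period).
- optics.camera(name): name is "scene" or "top" or "wrist"; returns the picture (384x512x3 uint8, blue, green, red); there is no depth.
- optics.get_calibration(name): a dict with "mtx" (3x3 intrinsics, pixels), "dist_coeffs" ([k1, k2, p1, p2, k3] as OpenCV has them; the pictures are not rectified), "R" (3x3) and "t" (3): a world point X has camera coordinates R X + t. Camera axes: x right, y down, z forward; pixel columns grow to the right and rows downward; lengths in m; the calibration is good to about 2 mm. A picture is of the moment at which its call begins: read the wrist's pose just before it. get_calibration takes no time and is no camera call; for the wrist camera it gives the pose at the moment of the call.
- workorder.sign_off(): hands the job in; it is judged then, once.
Trained networks look in the newest picture that a camera, given by its name, has taken for a name from the list of things; names that differ only in an ending like _2 or _b are one class to them, and where a whole thing is asked for, a point or a joint stands for the part that bears it (a point fixed in the world has none). Each returns a list of dicts, best first, with "score" (0 to 1); they miss things now and then, are a little off and sometimes report something else, mostly with a low value. They report only what shows in the picture. A call takes as long as a camera call.
- optics.boxes_of(name, camera): "at" ([x, y, z] in m, in world coordinates, good to about 4 mm: the middle of the surface that is visible of it).
- optics.outline_of(name, camera): "region" (384x512 bool, what is visible of it).
- optics.pinpoint(name, camera): "at" ([x, y, z] in m, in world coordinates, good to about 4 mm: a listed point, or the origin of a listed thing).
The state is a dict: "time_s": time; "q": joint angles; "joint_vel": joint speeds; "tau": joint torques, N m; "ee_pos": TCP position; "orientation": TCP orientation; "wrist_force": force on the tool from outside, world axes, zero at the start; "torque": the same for the moment, N m; "finger_gap": finger opening in m; "gripper_force": force on a finger pad.
Only numpy, scipy, OpenCV 4.12 (cv2) and the standard library are available. Lean on these libraries where they do the work, as an engineer would, in place of code of your own. Each camera call takes 0.05 s, during which the arm holds its last target. There are 200 camera calls.

## Working session

There is one attempt and no reset: what is moved stays moved. The work goes in short steps, Python scripts to look and compute and a tool call to move; the robot and the scene stay as the last step left them, time stands still between calls to the robot, and variables do not carry over. Pictures are saved under pics/ and viewed, at most 10 in all, crops included, and the job is handed in when it is done.

Besides the shell and the picture viewer there is one more tool, called after "Request:" by a JSON object that holds its "api" and its "payload", one argument or row to a line. send_rows: Moves the arm, as the interface text tells. Its arguments: {"type":"object","properties":{"steps":{"type":"array","items":{"type":"array","items":{"type":"array","items":{"type":"number"}}}}},"required":["steps"]}

```bash
mkdir -p pics; python3 - <<'E'
from workcell import monitor, optics
import cv2,numpy as np
s=monitor.observe();print(s['time_s'],s['ee_pos'],s['orientation'],s['finger_gap'],s['wrist_force'])
ims=[]
for c in ("scene","top"):
    ims.append(optics.camera(c))
    for n in ("tester","guard_grip","guard_edge","guard_hinge","tooth","jar","case","wrench"):
        r=optics.pinpoint(n,c)
        print(c,n,[(np.round(d['at'],3).tolist(),round(d['score'],2)) for d in r[:2]])
cv2.imwrite("pics/a.png",cv2.resize(np.vstack(ims),(450*1,600) ) if 0 else cv2.resize(np.hstack(ims),(800,300)))
cv2.imwrite("pics/scene.png",ims[0])
E
```

```text
0.0 [ 0.15251602 -0.5020432   0.22091897] [-5.52059130e-04  9.89153440e-01  1.46884876e-01  2.03121994e-05] 0.08565034176404136 [0.02110126 0.52520604 1.00980789]
scene tester []
scene guard_grip [([0.449, -0.081, 0.127], 0.65)]
scene guard_edge [([0.44, -0.08, 0.147], 0.68)]
scene guard_hinge [([0.641, -0.023, 0.072], 0.67)]
scene tooth []
scene jar [([0.501, 0.151, 0.0], 0.58)]
scene case [([0.644, -0.257, 0.002], 0.9)]
scene wrench [([0.439, 0.21, -0.001], 0.74)]
top tester [([0.571, -0.05, -0.001], 0.56), ([0.456, -0.08, 0.127], 0.31)]
top guard_grip [([0.454, -0.077, 0.128], 0.66)]
top guard_edge [([0.441, -0.085, 0.143], 0.71)]
top guard_hinge []
top tooth []
top jar [([0.501, 0.154, 0.001], 0.85)]
top case [([0.64, -0.254, -0.003], 0.73)]
top wrench [([0.442, 0.212, 0.002], 0.83)]
```

View pics/a.png

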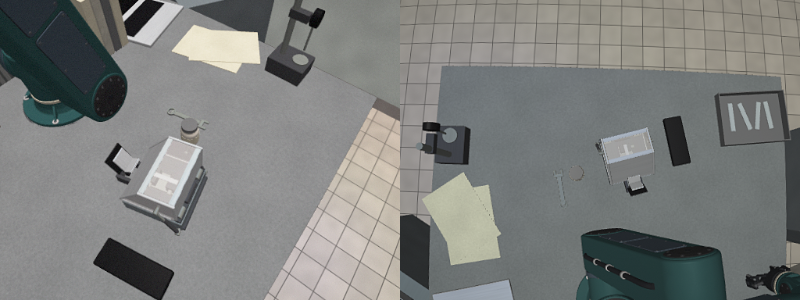

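The pictures show the tester at about (725,155) in the top half, with its handle towards the robot at (637,185). The case is to its right, and the jar and wrench are to its left. The points give a yaw of about 0.28 rad and a grip-to-hinge distance of 0.198 m, as expected.

```bash
cat > h.py <<'E'
import numpy as np
from scipy.spatial.transform import Rotation as R
from workcell import monitor, optics
def target(psi,th=0):
    base=np.array([[0,.866,.5],[1,0,0],[0,.5,-.866]])  # cols x,y,z of the tool in tester axes
    return R.from_euler('z',psi)*R.from_euler('y',th)*R.from_matrix(base)
def cur():
    s=monitor.observe();q=s['orientation'];return s,np.array(s['ee_pos']),R.from_quat([q[1],q[2],q[3],q[0]])
def delta(p,Rt):
    s,p0,R0=cur();return np.round(p-p0,4),np.round((Rt*R0.inv()).as_rotvec(),4)
E
python3 - <<'E'
from h import *
psi=.28;G=np.array([.4515,-.079,.1275]);Rt=target(psi);a=Rt.as_matrix()[:,2]
d,w=delta(G-.106*a,Rt);print(d,w,d/15,w/15,a)
E
```

```text
[ 0.2481  0.4087 -0.0021] [-0.2766 -0.5088  1.5172] [ 0.01654     0.02724667 -0.00014   ] [-0.01844    -0.03392     0.10114667] [ 0.48053829  0.13818086 -0.86601905]
```

Request:
{"api": "send_rows", "payload": {
  "steps": [
    [[0.0165, 0.0272, 0.004, -0.0184, -0.0339, 0.1011, 0.0854], [0.0165, 0.0272, 0.004, -0.0184, -0.0339, 0.1011, 0.0854], [0.0165, 0.0272, 0.004, -0.0184, -0.0339, 0.1011, 0.0854], [0.0165, 0.0272, 0.004, -0.0184, -0.0339, 0.1011, 0.0854], [0.0165, 0.0272, 0.004, -0.0184, -0.0339, 0.1011, 0.0854], [0.0165, 0.0272, 0, -0.0184, -0.0339, 0.1011, 0.0854], [0.0165, 0.0272, 0, -0.0184, -0.0339, 0.1011, 0.0854], [0.0165, 0.0272, 0, -0.0184, -0.0339, 0.1011, 0.0854]]
  ]
}}

```text
time_s: 1.9
ee_pos: [0.285, -0.2838, 0.2415]
orientation: [0.09, 0.839, 0.522, 0.12]
wrist_force: [0.7, 0.2, 0.5]
finger_gap: 0.0854
gripper_force: 0.0
```

Request:
{"api": "send_rows", "payload": {
  "steps": [
    [[0.0165, 0.0272, 0, -0.0184, -0.0339, 0.1011, 0.05], [0.0165, 0.0272, 0, -0.0184, -0.0339, 0.1011, 0.05], [0.0165, 0.0272, 0, -0.0184, -0.0339, 0.1011, 0.05], [0.0165, 0.0272, -0.004, -0.0184, -0.0339, 0.1011, 0.05], [0.0165, 0.0272, -0.004, -0.0184, -0.0339, 0.1011, 0.05], [0.0165, 0.0272, -0.004, -0.0184, -0.0339, 0.1011, 0.05], [0.0165, 0.0272, -0.004, -0.0184, -0.0339, 0.1011, 0.05], [0, 0, 0, 0, 0, 0, 0.05]]
  ]
}}

```text
time_s: 2.9
ee_pos: [0.4, -0.0929, 0.2251]
orientation: [0.155, 0.58, 0.772, 0.207]
wrist_force: [-0.2, -0.8, -0.0]
finger_gap: 0.0502
gripper_force: 0.0
```

```bash
python3 - <<'E'
from h import *
import cv2
s,p,r=cur();print(s['time_s'],p,r.as_matrix().round(3).tolist(),s['finger_gap'],s['wrist_force'])
C={c:optics.get_calibration(c) for c in("wrist","scene","top")}
for c in ("wrist","scene","top"):
    im=optics.camera(c)
    if c=="wrist": w=im
    for n in ("guard_grip","guard_edge","guard_hinge","tester","tooth"):
        print(c,n,[(np.round(d['at'],4).tolist(),round(d['score'],2)) for d in optics.pinpoint(n,c)[:2]])
k=C["wrist"]
def pr(P): return cv2.projectPoints(np.array(P,float),cv2.Rodrigues(k["R"])[0],k["t"],k["mtx"],np.array(k["dist_coeffs"]))[0][:,0]
psi=.28;M=target(psi).as_matrix();G=np.array([.4515,-.079,.1275])
e=G-.02*M[:,2]
pts=pr([G,e,e+.023*M[:,0],e-.023*M[:,0]]);print(pts)
im=w.copy()
for q in pts: cv2.circle(im,tuple(int(v) for v in q),3,(0,0,255),1)
cv2.imwrite("pics/w1.png",cv2.resize(im,(800,600)))
cv2.imwrite("pics/w1raw.png",w)
E
```

```text
2.9 [ 0.40003139 -0.09293373  0.22507983] [[-0.279, 0.832, 0.48], [0.96, 0.241, 0.14], [0.001, 0.5, -0.866]] 0.05023091507637366 [-0.15260274 -0.7529785  -0.00406639]
wrist guard_grip [([0.4484, -0.0795, 0.1302], 0.89)]
wrist guard_edge [([0.4414, -0.0799, 0.1481], 0.97)]
wrist guard_hinge []
wrist tester [([0.566, -0.0443, 0.0026], 0.8)]
wrist tooth []
scene guard_grip [([0.4506, -0.084, 0.1299], 0.98)]
scene guard_edge [([0.4394, -0.0822, 0.1436], 0.67)]
scene guard_hinge [([0.6391, -0.022, 0.0774], 0.95)]
scene tester []
scene tooth []
top guard_grip [([0.4524, -0.0825, 0.1252], 0.61)]
top guard_edge [([0.4413, -0.0818, 0.1405], 0.75)]
top guard_hinge []
top tester [([0.5694, -0.0497, 0.0001], 0.97)]
top tooth [([0.5022, 0.1549, 0.0013], 0.3)]
[[248.60790254 186.45248755]
 [248.27161096 193.620254  ]
 [248.19499852 165.6303334 ]
 [248.34225388 220.11992737]]
```

View pics/w1.png

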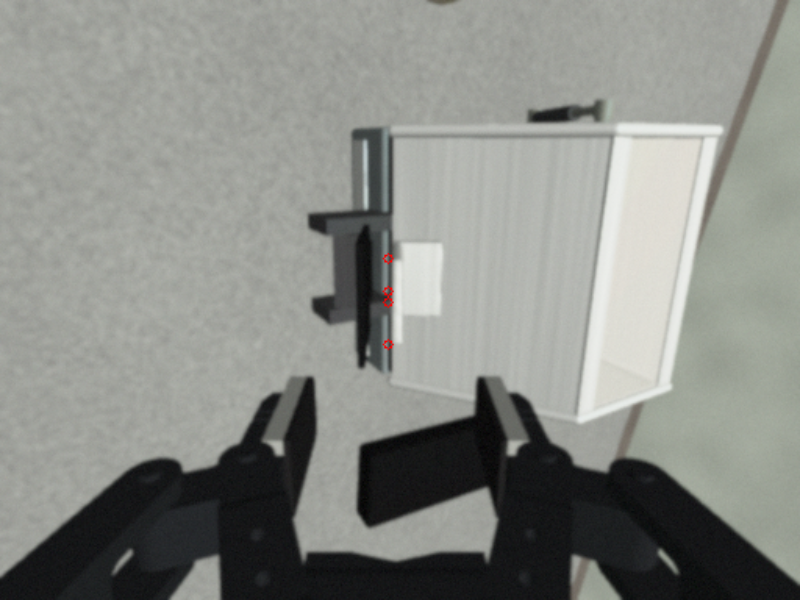

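The wrist picture shows the grip plate edge-on at (397,302) and the tab at (363,300). Both match the projected estimate to about 1 mm, and the fingers are square to them. I'll move in.

Request:
{"api": "send_rows", "payload": {
  "steps": [
    [[0.0069, 0.0019, -0.0132, 0, 0, 0, 0.05], [0.0069, 0.0019, -0.0132, 0, 0, 0, 0.05], [0.0069, 0.0019, -0.0132, 0, 0, 0, 0.05], [0.0069, 0.0019, -0.0132, 0, 0, 0, 0.05], [0.0069, 0.0018, -0.0132, 0, 0, 0, 0.05], [0.0069, 0.0018, -0.0132, 0, 0, 0, 0.05], [0.0068, 0.0018, -0.0135, 0, 0, 0, 0.05], [0, 0, 0, 0, 0, 0, 0.05]]
  ]
}}

```text
time_s: 4.8
ee_pos: [0.4479, -0.0809, 0.132]
orientation: [0.155, 0.581, 0.772, 0.207]
wrist_force: [-0.2, 1.5, 0.9]
finger_gap: 0.05
gripper_force: 0.0
```

```bash
python3 - <<'E'
from h import *
import cv2
s,p,r=cur();print(s['time_s'],p,s['wrist_force'])
im=optics.camera("wrist");cv2.imwrite("pics/w2.png",cv2.resize(im,(640,480)))
for n in ("guard_grip","guard_edge"):
    for d in optics.pinpoint(n,"wrist")[:1]: print(n,d['at'],d['score'],r.inv().apply(np.array(d['at'])-p))
E
```

```text
4.8 [ 0.4479492  -0.08087426  0.13198915] [-0.21253729  1.51924666  0.86249293]
guard_grip [0.4502, -0.0805, 0.1303] 0.56 [-0.00026544  0.00112266  0.00259394]
guard_edge [0.4391, -0.0849, 0.1498] 0.65 [-0.00139049  0.00054626 -0.02023634]
```

View pics/w2.png

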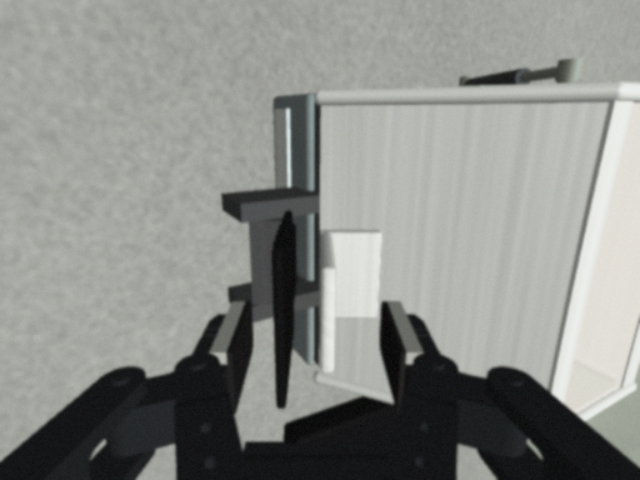

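The tab (x≈285) and grip plate (x≈330) lie between the fingers (252 and 382), with gaps close to the expected 8.5 and 18.5 mm. I'll close the fingers.

Request:
{"api": "send_rows", "payload": {
  "steps": [
    [[0, 0, 0, 0, 0, 0, 0.03], [0, 0, 0, 0, 0, 0, 0.025], [0, 0, 0, 0, 0, 0, 0.018], [0, 0, 0, 0, 0, 0, 0.012], [0, 0, 0, 0, 0, 0, 0.008], [0, 0, 0, 0, 0, 0, 0.005], [0, 0, 0, 0, 0, 0, 0.0], [0, 0, 0, 0, 0, 0, 0.0]]
  ]
}}

```text
time_s: 5.95
ee_pos: [0.4491, -0.0812, 0.1339]
orientation: [0.156, 0.581, 0.771, 0.208]
wrist_force: [-3.1, 4.1, 14.9]
finger_gap: 0.0088
gripper_force: 59.3
```

```bash
cat > arc.py <<'E'
from h import *
# rows for arc from th0 to th1 about the hinge, from commanded pose taken as the measured TCP at th0
import sys
psi=.283; H=np.array([.6400,-.0225,.075])
def rows(th0,th1,n):
    s,p,r=cur(); ax=np.array([-np.sin(psi),np.cos(psi),0])
    rel=p-H; rel=rel-ax*(rel@ax); print('radius',np.linalg.norm(rel),'t',s['time_s'])
    P=[R.from_rotvec(ax*t).apply(rel) for t in np.linspace(0,th1-th0,n+1)]
    for d in np.diff(P,axis=0): print(np.round(d,4).tolist(),np.round(ax*(th1-th0)/n,4).tolist())
rows(float(sys.argv[1]),float(sys.argv[2]),int(sys.argv[3]))
E
python3 arc.py 0 .25 8; python3 - <<'E'
from h import *
s,p,r=cur();print(p,s['q'],s['finger_gap'],s['gripper_force'],r.inv().apply(s['wrist_force']))
E
```

```text
radius 0.20822747863087945 t 5.95
[0.0019, 0.0005, 0.0062] [-0.0087, 0.03, 0.0]
[0.002, 0.0006, 0.0061] [-0.0087, 0.03, 0.0]
[0.0022, 0.0006, 0.0061] [-0.0087, 0.03, 0.0]
[0.0024, 0.0007, 0.006] [-0.0087, 0.03, 0.0]
[0.0026, 0.0008, 0.0059] [-0.0087, 0.03, 0.0]
[0.0028, 0.0008, 0.0058] [-0.0087, 0.03, 0.0]
[0.0029, 0.0009, 0.0057] [-0.0087, 0.03, 0.0]
[0.0031, 0.0009, 0.0056] [-0.0087, 0.03, 0.0]
[ 0.44907351 -0.08120473  0.13389694] [-0.62792803 -0.04883252 -0.81501792  0.46168667  0.4068759   0.73403413] 0.008750165999855201 59.29344713687897 [  4.80466167   5.87277201 -13.79709389]
```

```bash
python3 - <<'E'
from h import *
import cv2
a=optics.camera("wrist");b=optics.camera("scene")
c=optics.get_calibration("scene");k=cv2.projectPoints(np.array([[.449,-.081,.13]]),cv2.Rodrigues(c["R"])[0],c["t"],c["mtx"],np.array(c["dist_coeffs"]))[0][0,0].astype(int)
b=b[max(0,k[1]-60):k[1]+60,max(0,k[0]-80):k[0]+80]
cv2.imwrite("pics/w3.png",np.hstack([cv2.resize(a,(440,330)),cv2.resize(b,(360,330))]))
E
```

```text
(no output)
```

View pics/w3.png

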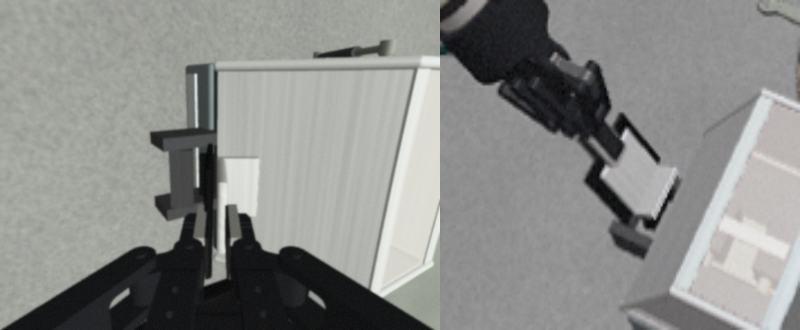

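The tab (black, x≈211) lies against the plate (x≈222) and the grip force is 59 N. I'll try a small, gentle lift first.

Request:
{"api": "send_rows", "payload": {
  "steps": [
    [[0.0003, 0.0001, 0.0008, -0.001, 0.0035, 0, 0], [0.0003, 0.0001, 0.0008, -0.001, 0.0035, 0, 0], [0.0003, 0.0001, 0.0008, -0.001, 0.0035, 0, 0], [0.0003, 0.0001, 0.0008, -0.001, 0.0035, 0, 0], [0.0003, 0.0001, 0.0008, -0.001, 0.0035, 0, 0], [0.0003, 0.0001, 0.0008, -0.001, 0.0035, 0, 0], [0.0, 0.0, 0.0, 0, 0, 0, 0], [0, 0, 0, 0, 0, 0, 0]]
  ]
}}

```text
time_s: 7.05
ee_pos: [0.4499, -0.0808, 0.1373]
orientation: [0.149, 0.583, 0.774, 0.198]
wrist_force: [4.1, -0.3, -7.3]
finger_gap: 0.008
gripper_force: 58.8
```

Request:
{"api": "send_rows", "payload": {
  "steps": [
    [[0.0004, 0.0001, 0.001, -0.0014, 0.0048, 0, 0], [0.0004, 0.0001, 0.001, -0.0014, 0.0048, 0, 0], [0.0004, 0.0001, 0.001, -0.0014, 0.0048, 0, 0], [0.0004, 0.0001, 0.001, -0.0014, 0.0048, 0, 0], [0.0004, 0.0001, 0.001, -0.0014, 0.0048, 0, 0], [0, 0, 0, 0, 0, 0, 0], [0.0, 0.0, 0.0, 0, 0, 0, 0], [0, 0, 0, 0, 0, 0, 0]]
  ]
}}

```text
time_s: 8.05
ee_pos: [0.4516, -0.0803, 0.1423]
orientation: [0.141, 0.585, 0.776, 0.188]
wrist_force: [-4.6, -4.2, -3.4]
finger_gap: 0.0079
gripper_force: 59.1
```

```bash
python3 - <<'E'
from h import *
s,p,r=cur();print(p,r.inv().apply(s['wrist_force']),s['torque'])
optics.camera("wrist")
for n in ("guard_grip","guard_edge"):
    for d in optics.pinpoint(n,"wrist")[:1]: print(n,d['at'],d['score'],r.inv().apply(np.array(d['at'])-p))
E
python3 arc.py .045 .30 8
```

```text
[ 0.45157933 -0.08031628  0.14227804] [-2.80285518 -6.49915123  0.4482351 ] [-0.94636318  1.79235021 -0.26380438]
guard_grip [0.454, -0.0819, 0.1381] 0.69 [-0.00219088 -0.0002284   0.00457949]
radius 0.2082304217862587 t 8.2
[0.0022, 0.0006, 0.0062] [-0.0089, 0.0306, 0.0]
[0.0023, 0.0007, 0.0062] [-0.0089, 0.0306, 0.0]
[0.0025, 0.0007, 0.0061] [-0.0089, 0.0306, 0.0]
[0.0027, 0.0008, 0.006] [-0.0089, 0.0306, 0.0]
[0.0029, 0.0008, 0.0059] [-0.0089, 0.0306, 0.0]
[0.0031, 0.0009, 0.0058] [-0.0089, 0.0306, 0.0]
[0.0033, 0.0009, 0.0057] [-0.0089, 0.0306, 0.0]
[0.0034, 0.001, 0.0056] [-0.0089, 0.0306, 0.0]
```

The guard follows with only about 6 N, so it is off the latch. I'll carry on around the arc.

Request:
{"api": "send_rows", "payload": {
  "steps": [
    [[0.0022, 0.0006, 0.0062, -0.0089, 0.0306, 0, 0], [0.0023, 0.0007, 0.0062, -0.0089, 0.0306, 0, 0], [0.0025, 0.0007, 0.0061, -0.0089, 0.0306, 0, 0], [0.0027, 0.0008, 0.006, -0.0089, 0.0306, 0, 0], [0.0029, 0.0008, 0.0059, -0.0089, 0.0306, 0, 0], [0.0031, 0.0009, 0.0058, -0.0089, 0.0306, 0, 0], [0.0033, 0.0009, 0.0057, -0.0089, 0.0306, 0, 0], [0.0034, 0.001, 0.0056, -0.0089, 0.0306, 0, 0]]
  ]
}}

```text
time_s: 9.2
ee_pos: [0.4744, -0.0739, 0.1903]
orientation: [0.066, 0.598, 0.794, 0.087]
wrist_force: [-2.9, -4.1, -2.5]
finger_gap: 0.0079
gripper_force: 59.6
```

```bash
python3 - <<'E'
from h import *
s,p,r=cur();print(p,s['q'],r.inv().apply(s['wrist_force']),s['torque'],(r*target(.283).inv()).as_rotvec())
E
python3 arc.py .30 .70 12
```

```text
[ 0.4743524  -0.07394779  0.19028799] [-0.41165194  0.06693261 -0.4079249   0.92492271  0.13866129  0.89186437] [-3.11292264 -4.31854943  1.58078226] [-0.95553812  0.89447609 -0.26451303] [-0.08511282  0.29171206 -0.00401375]
radius 0.20824847112546332 t 9.2
[0.0038, 0.0011, 0.0057] [-0.0093, 0.032, 0.0]
[0.004, 0.0012, 0.0056] [-0.0093, 0.032, 0.0]
[0.0041, 0.0012, 0.0054] [-0.0093, 0.032, 0.0]
[0.0043, 0.0013, 0.0053] [-0.0093, 0.032, 0.0]
[0.0045, 0.0013, 0.0051] [-0.0093, 0.032, 0.0]
[0.0046, 0.0013, 0.005] [-0.0093, 0.032, 0.0]
[0.0048, 0.0014, 0.0048] [-0.0093, 0.032, 0.0]
[0.0049, 0.0014, 0.0047] [-0.0093, 0.032, 0.0]
[0.0051, 0.0015, 0.0045] [-0.0093, 0.032, 0.0]
[0.0052, 0.0015, 0.0043] [-0.0093, 0.032, 0.0]
[0.0054, 0.0016, 0.0041] [-0.0093, 0.032, 0.0]
[0.0055, 0.0016, 0.0039] [-0.0093, 0.032, 0.0]
```

Tracking well at θ≈0.30, and forces are low.

Request:
{"api": "send_rows", "payload": {
  "steps": [
    [[0.0038, 0.0011, 0.0057, -0.0093, 0.032, 0, 0], [0.004, 0.0012, 0.0056, -0.0093, 0.032, 0, 0], [0.0041, 0.0012, 0.0054, -0.0093, 0.032, 0, 0], [0.0043, 0.0013, 0.0053, -0.0093, 0.032, 0, 0], [0.0045, 0.0013, 0.0051, -0.0093, 0.032, 0, 0], [0.0046, 0.0013, 0.005, -0.0093, 0.032, 0, 0], [0.0048, 0.0014, 0.0048, -0.0093, 0.032, 0, 0], [0.0049, 0.0014, 0.0047, -0.0093, 0.032, 0, 0]]
  ]
}}

```text
time_s: 10.2
ee_pos: [0.5098, -0.064, 0.2322]
orientation: [-0.013, 0.602, 0.798, -0.019]
wrist_force: [-0.8, -7.1, 0.4]
finger_gap: 0.0077
gripper_force: 60.2
```

```bash
python3 - <<'E'
from h import *
s,p,r=cur();print(p,s['q'],r.inv().apply(s['wrist_force']),s['torque'],(r*target(.283).inv()).as_rotvec())
E
python3 arc.py .57 .83 8;python3 arc.py .57 1.2 16 | tail -8
```

```text
[ 0.50982605 -0.06396058  0.23219636] [-0.26835581  0.27103372 -0.00881765  1.3288716  -0.02604473  1.02366719] [-6.59038486 -2.77987124 -0.27593763] [-1.17872517  0.37159855 -0.09544517] [-0.16036886  0.54651004 -0.00428681]
radius 0.2082377180967779 t 10.2
[0.005, 0.0014, 0.0044] [-0.0091, 0.0312, 0.0]
[0.0051, 0.0015, 0.0042] [-0.0091, 0.0312, 0.0]
[0.0052, 0.0015, 0.004] [-0.0091, 0.0312, 0.0]
[0.0054, 0.0016, 0.0038] [-0.0091, 0.0312, 0.0]
[0.0055, 0.0016, 0.0036] [-0.0091, 0.0312, 0.0]
[0.0056, 0.0016, 0.0035] [-0.0091, 0.0312, 0.0]
[0.0057, 0.0017, 0.0033] [-0.0091, 0.0312, 0.0]
[0.0058, 0.0017, 0.0031] [-0.0091, 0.0312, 0.0]
[0.0073, 0.0021, 0.003] [-0.011, 0.0378, 0.0]
[0.0074, 0.0022, 0.0027] [-0.011, 0.0378, 0.0]
[0.0075, 0.0022, 0.0024] [-0.011, 0.0378, 0.0]
[0.0076, 0.0022, 0.0021] [-0.011, 0.0378, 0.0]
[0.0077, 0.0022, 0.0018] [-0.011, 0.0378, 0.0]
[0.0077, 0.0023, 0.0015] [-0.011, 0.0378, 0.0]
[0.0078, 0.0023, 0.0012] [-0.011, 0.0378, 0.0]
[0.0078, 0.0023, 0.0009] [-0.011, 0.0378, 0.0]
```

Request:
{"api": "send_rows", "payload": {
  "steps": [
    [[0.005, 0.0012, 0.0044, -0.0091, 0.0312, 0, 0], [0.0051, 0.0013, 0.0042, -0.0091, 0.0312, 0, 0], [0.0052, 0.0013, 0.004, -0.0091, 0.0312, 0, 0], [0.0054, 0.0014, 0.0038, -0.0091, 0.0312, 0, 0], [0.0055, 0.0014, 0.0036, -0.0091, 0.0312, 0, 0], [0.0056, 0.0014, 0.0035, -0.0091, 0.0312, 0, 0], [0.0057, 0.0015, 0.0033, -0.0091, 0.0312, 0, 0], [0.0058, 0.0015, 0.0031, -0.0091, 0.0312, 0, 0]]
  ]
}}

```text
time_s: 11.2
ee_pos: [0.5531, -0.0519, 0.2619]
orientation: [-0.091, 0.595, 0.79, -0.122]
wrist_force: [-1.2, 0.9, 1.7]
finger_gap: 0.0079
gripper_force: 60.6
```

```bash
python3 - <<'E'
from h import *
s,p,r=cur();print(p,s['q'],r.inv().apply(s['wrist_force']),s['torque'],(r*target(.283).inv()).as_rotvec())
E
python3 arc.py .83 1.15 8
```

```text
[ 0.55306027 -0.05194613  0.26194877] [-0.16973842  0.53979131  0.45528302  1.76220286 -0.13232272  1.13961649] [ 1.22274487 -1.39115674 -1.37761131] [ 0.29186977  0.29734995 -0.21528048] [-0.23161546  0.79586386 -0.00337337]
radius 0.2082293185868579 t 11.2
[0.0072, 0.0021, 0.0035] [-0.0112, 0.0384, 0.0]
[0.0074, 0.0021, 0.0032] [-0.0112, 0.0384, 0.0]
[0.0075, 0.0022, 0.0029] [-0.0112, 0.0384, 0.0]
[0.0076, 0.0022, 0.0026] [-0.0112, 0.0384, 0.0]
[0.0077, 0.0022, 0.0023] [-0.0112, 0.0384, 0.0]
[0.0078, 0.0023, 0.0019] [-0.0112, 0.0384, 0.0]
[0.0078, 0.0023, 0.0016] [-0.0112, 0.0384, 0.0]
[0.0079, 0.0023, 0.0013] [-0.0112, 0.0384, 0.0]
```

The backward pull is fading (-6.5, -4.3, -2.8, now -1.4 N). Joint 4 is at 1.76 of 2.11, so I'll go on to about 0.95 and feel again.

Request:
{"api": "send_rows", "payload": {
  "steps": [
    [[0.0059, 0.0016, 0.0029, -0.0089, 0.0305, 0, 0], [0.006, 0.0017, 0.0027, -0.0089, 0.0305, 0, 0], [0.0061, 0.0017, 0.0025, -0.0089, 0.0305, 0, 0], [0.0062, 0.0017, 0.0023, -0.0089, 0.0305, 0, 0], [0, 0, 0, 0, 0, 0, 0], [0, 0, 0, 0, 0, 0, 0], [0, 0, 0, 0, 0, 0, 0], [0, 0, 0, 0, 0, 0, 0]]
  ]
}}

```text
time_s: 12.2
ee_pos: [0.5769, -0.0454, 0.2721]
orientation: [-0.128, 0.588, 0.78, -0.172]
wrist_force: [-1.4, 5.7, 4.4]
finger_gap: 0.0079
gripper_force: 61.1
```

```bash
python3 - <<'E'
from h import *
s,p,r=cur();print(p,s['q'],r.inv().apply(s['wrist_force']),s['torque'],(r*target(.283).inv()).as_rotvec())
print(r.as_matrix().round(3).tolist())
E
python3 arc.py .95 1.19 8
```

```text
[ 0.57685402 -0.04535095  0.27210908] [-0.13232159  0.70707215  0.75154529  2.01409318 -0.17024162  1.19309012] [ 5.82910361 -1.67191989 -4.08502903] [ 1.0892465   0.63779918 -0.55414683] [-0.26724202  0.91731495 -0.00341289]
[[-0.277, 0.873, -0.402], [0.961, 0.25, -0.117], [-0.002, -0.419, -0.908]]
radius 0.20818981683347307 t 12.2
[0.0057, 0.0017, 0.0019] [-0.0084, 0.0288, 0.0]
[0.0058, 0.0017, 0.0017] [-0.0084, 0.0288, 0.0]
[0.0058, 0.0017, 0.0016] [-0.0084, 0.0288, 0.0]
[0.0058, 0.0017, 0.0014] [-0.0084, 0.0288, 0.0]
[0.0059, 0.0017, 0.0012] [-0.0084, 0.0288, 0.0]
[0.0059, 0.0017, 0.001] [-0.0084, 0.0288, 0.0]
[0.0059, 0.0017, 0.0008] [-0.0084, 0.0288, 0.0]
[0.006, 0.0017, 0.0006] [-0.0084, 0.0288, 0.0]
```

Joint 4 is near its range, so I can't keep turning the hand. The tab is no longer needed, so I'll loosen the fingers a little, keep them around the handle, and push with the front finger while the hand turns back towards vertical.

Request:
{"api": "send_rows", "payload": {
  "steps": [
    [[0, 0, 0, 0, 0, 0, 0.04], [0, 0, 0, 0, 0, 0, 0.04], [0.002, 0.0006, 0.0004, 0.0056, -0.0192, 0, 0.04], [0.003, 0.0009, 0.0006, 0.0056, -0.0192, 0, 0.04], [0.004, 0.0012, 0.0008, 0.0056, -0.0192, 0, 0.04], [0.004, 0.0012, 0.0008, 0.0056, -0.0192, 0, 0.04], [0.004, 0.0012, 0.0008, 0.0056, -0.0192, 0, 0.04], [0, 0, 0, 0, 0, 0, 0.04]]
  ]
}}

```text
time_s: 13.2
ee_pos: [0.594, -0.0408, 0.2756]
orientation: [-0.098, 0.593, 0.788, -0.133]
wrist_force: [3.3, 1.1, -3.2]
finger_gap: 0.0402
gripper_force: 2.4
```

```bash
python3 - <<'E'
from h import *
import cv2
s,p,r=cur();print(p,s['q'],r.inv().apply(s['wrist_force']),s['torque'],(r*target(.283).inv()).as_rotvec())
a=optics.camera("wrist")
for n in ("guard_grip","guard_edge"):
    for d in optics.pinpoint(n,"wrist")[:1]: print(n,d['at'],d['score'],r.inv().apply(np.array(d['at'])-p))
b=optics.camera("scene")
for n in ("guard_grip","guard_edge"):
    for d in optics.pinpoint(n,"scene")[:1]: print(n,d['at'],d['score'],r.inv().apply(np.array(d['at'])-p))
cv2.imwrite("pics/w4.png",np.hstack([cv2.resize(a,(400,300)),cv2.resize(b[90:340,80:413],(400,300))]))
E
```

```text
[ 0.59402011 -0.04082386  0.27558879] [-0.13826427  0.65937329  0.70812557  1.92312037 -0.1350204   1.17358184] [0.16463953 4.29876021 1.91902524] [ 0.23387079 -1.14966788 -0.01284497] [-0.24009275  0.82059585 -0.00391948]
guard_grip [0.6027, -0.0377, 0.2777] 0.82 [ 0.00059657  0.00801696 -0.00499287]
guard_edge [0.6109, -0.0346, 0.2956] 0.87 [ 0.00125846  0.01045461 -0.02476355]
guard_grip [0.6041, -0.0412, 0.2759] 0.77 [-0.00314899  0.0089633  -0.00340376]
guard_edge [0.6164, -0.0353, 0.2919] 0.6 [-0.00092435  0.01647549 -0.02291576]
```

View pics/w4.png

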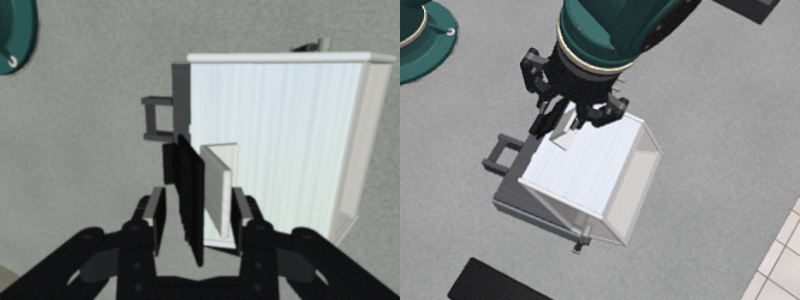

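The scene and wrist views show the handle leaning forward onto the rear finger (at (235,215) in the left half). The force is +4.3 N forward and the grip point gives θ≈1.12, so it is past centre. I'll withdraw along the fingers.

Request:
{"api": "send_rows", "payload": {
  "steps": [
    [[0.006, 0.0017, 0.0138, 0, 0, 0, 0.045], [0.006, 0.0017, 0.0138, 0, 0, 0, 0.045], [0.006, 0.0017, 0.0138, 0.0028, -0.0096, 0, 0.045], [0.004, 0.0012, 0.016, 0.0056, -0.0192, 0, 0.045], [0.002, 0.0006, 0.018, 0.0056, -0.0192, 0, 0.045], [-0.005, -0.0015, 0.018, 0.0056, -0.0192, 0, 0.045], [-0.015, -0.0045, 0.012, 0.0056, -0.0192, 0, 0.045], [-0.02, -0.006, 0.01, 0.0056, -0.0192, 0, 0.045]]
  ]
}}

```text
time_s: 14.5
ee_pos: [0.5659, -0.0466, 0.3788]
orientation: [-0.059, 0.598, 0.795, -0.085]
wrist_force: [-0.3, 0.1, 0.5]
finger_gap: 0.0452
gripper_force: 0.0
```

Request:
{"api": "send_rows", "payload": {
  "steps": [
    [[-0.03, -0.009, 0.005, 0.0056, -0.0192, 0, 0.045], [-0.03, -0.009, 0.005, 0.0056, -0.0192, 0, 0.045], [-0.03, -0.009, 0.005, 0.0056, -0.0192, 0, 0.045], [-0.02, -0.006, 0, 0, 0, 0, 0.045], [0, 0, 0, 0, 0, 0, 0.045], [0, 0, 0, 0, 0, 0, 0.045], [0, 0, 0, 0, 0, 0, 0.045], [0, 0, 0, 0, 0, 0, 0.045]]
  ]
}}

```text
time_s: 15.5
ee_pos: [0.4576, -0.0793, 0.3923]
orientation: [-0.042, 0.6, 0.797, -0.061]
wrist_force: [0.4, -0.1, 0.2]
finger_gap: 0.0451
gripper_force: 0.0
```

```bash
python3 - <<'E'
from h import *
import cv2
s,p,r=cur();print(s['time_s'],p,s['wrist_force'])
a=optics.camera("top");b=optics.camera("scene")
for c in("scene","top"):
  for n in ("guard_grip","guard_edge","jar","case","wrench"):
    for d in optics.pinpoint(n,c)[:1]: print(c,n,d['at'],d['score'])
cv2.imwrite("pics/w5.png",np.hstack([cv2.resize(a,(400,300)),cv2.resize(b[90:340,80:413],(400,300))]))
E
```

```text
15.5 [ 0.45763731 -0.07933189  0.39232402] [ 0.41761096 -0.14958385  0.20805164]
scene guard_grip [0.7285, -0.0084, 0.2583] 0.84
scene jar [0.5038, 0.1466, -0.0016] 0.74
scene case [0.6415, -0.2599, 0.0001] 0.94
scene wrench [0.4396, 0.2109, -0.001] 0.53
top guard_grip [0.7297, -0.0014, 0.2579] 0.64
top guard_edge [0.7459, 0.0038, 0.2616] 0.87
top jar [0.502, 0.1519, -0.0047] 0.84
top wrench [0.4391, 0.208, 0.0015] 0.61
```

View pics/w5.png

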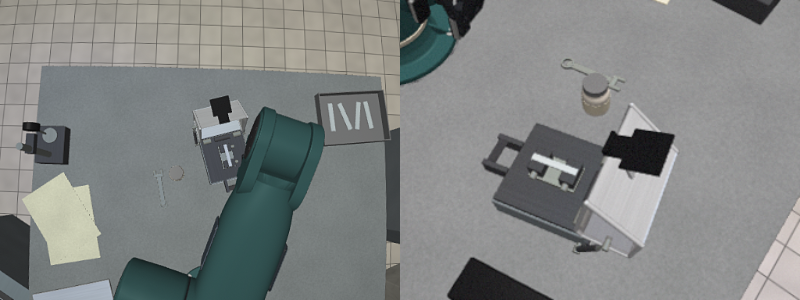

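The picture shows the guard swung back at its stop (θ≈1.75), the fixture in the clear and the loose things unmoved. I'll let it settle for a second, then hand in.

Request:
{"api": "send_rows", "payload": {
  "steps": [
    [[0, 0, 0, 0, 0, 0, 0.045], [0, 0, 0, 0, 0, 0, 0.045], [0, 0, 0, 0, 0, 0, 0.045], [0, 0, 0, 0, 0, 0, 0.045], [0, 0, 0, 0, 0, 0, 0.045], [0, 0, 0, 0, 0, 0, 0.045], [0, 0, 0, 0, 0, 0, 0.045], [0, 0, 0, 0, 0, 0, 0.045]]
  ]
}}

```text
time_s: 17.1
ee_pos: [0.4572, -0.0795, 0.3927]
orientation: [-0.041, 0.6, 0.797, -0.061]
wrist_force: [-0.1, 0.4, 0.1]
finger_gap: 0.0447
gripper_force: 0.0
```

```bash
python3 -c "
from workcell import workorder
print(workorder.sign_off())"
```

```text
the job is handed in; nothing more can be done
None
```

The guard stands fully open at its stop (about 1.75 rad by camera) with the gripper clear and the jar, case and wrench where they were; I handed the job in at about 17 s, and no verdict came back.

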